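Unload the clamshell curing fixture and nest the cell on its own stack

TASK

Swing the lid of the curing fixture up by its handle and over past vertical, so that it stays open by itself when you let go, then lift out the round lens cell inside. Set it down upright, without dropping it, on the stack of identical round cells so that it nests fully home; the square cells and the wide round cell do not fit it. Leave the lid open, the stack standing where it is, and everything else on the table in its place.

Things in the scene. Friction and masses are not known exactly. Their poses are not given: they have to be found in the camera images.
- fixture: Clamshell fixture bolted to the table: dark steel base 120 (x) x 130 (y) x 18 mm, hinge blocks on its +x edge up to 58 mm above the table, lid-rest posts 61 mm high at x -46, y +-52 mm. Origin: centre of the underside, on the table; +x to the hinge, -x to the handle and roughly the robot (yaw up to 0.3 rad), z up. A locating ring (bore 50, outer 62, 7 mm high) at its centre holds the cell.
- lid (a joint): Lid angle in rad: 0 closed (level), 1.57 vertical, 1.95 at the stop, leaning back away from the robot. Aluminium plate 100 x 124 x 10 mm with a round black lamp housing (52 mm wide, 23 mm high) on top, about 0.3 kg. The hinge moves freely: short of vertical the lid falls shut, past vertical it falls back on to the stop and stays.
- lid_hinge (a point): Middle of the lid's hinge axis, 66 mm above the table, 52 mm from the fixture's centre towards its +x; the axis runs along the fixture's y. Axes as the fixture's.
- lid_handle (a point): Centre of the lid's handle: black round bar, 18 mm diameter, 30 mm long along the hinge axis (y), on a 10 mm stem, 38 mm out from the lid's front edge, free all round. It is 145 mm from the hinge axis, level with it when closed (66 mm above the table), and swings up and away from the robot. Held by its two ends (30 mm apart) the bar can turn between the fingers.
- cell_mid (a point): Plain aluminium round lens cell, 38 mm high, about 90 g, upright in the fixture, underside 18 mm above the table. Solid foot 44 mm in diameter, bevelled to 34 mm at the underside; straight rim (grip here) 54 mm outer, 48 mm bore, from 24 to 38 mm above the underside; recess 14 mm deep. This point: on the axis, 19 mm above the underside; z is up.
- stack_top_mid (a point): Upper of two identical round cells (same as the one in the fixture) stacked loose on the table; it is 24 mm above the lower, its rim 62 mm above the table. This point: on its axis, 19 mm above its own underside. A nested cell's foot goes 14 mm into the recess (1.8 mm play each way) and rests 24 mm above the cell below.
- stack_lower_mid (a point): Lower cell of that stack; point on its axis, 19 mm above its underside (the table).
- square_lower_mid (a point): plain aluminium square cell, rim 54 x 54 mm, 38 mm high, the lower of a loose stack of two on the table; point at its centre, 19 mm above its underside. To be left alone.
- square_top_mid (a point): Upper square cell of that stack, 24 mm higher; point at its centre, 19 mm above its underside. To be left alone.
- wide_cell_mid (a point): plain aluminium wide round cell, 76 mm in diameter, 38 mm high, standing alone on the table; point on its axis, 19 mm above its underside. To be left alone.
- post: Bystander: upright steel post, 25 mm diameter, 75 mm high, loose. Origin: centre of its underside.
- solvent: Bystander: small amber bottle, 48 mm diameter, 110 mm high, loose. Origin: centre of its underside.
- spacer: Bystander: flat dark steel ring, 40 mm diameter, 8 mm high, loose on the table. Origin: centre of its underside.
- driver: Bystander: screwdriver lying on the table, 170 mm long. Its x axis runs along it.
Mind the look-alikes: they are no part of the job. What is shaped like the part that bears stack_lower_mid but blue or orange is not meant.

How it is judged:
By the outcome, as a careful person would: the job done as asked, in the order asked, and still so for the second after the job is handed in, with the robot touching nothing.
It also fails if it takes over 56 s, if anything falls off the work surface, if the arm or the gripper's body presses on something with over 40 N, if the wrist force passes 120 N, or if a joint passes its speed limit or range.

ROBOT

A 6-joint arm with a two-finger parallel gripper is mounted at the origin on the work surface. World frame = base frame: x ahead of the robot, y to its left, z up, the work surface at z = 0. Lengths are in m, angles in degrees, forces in N, time in s.
With the tool pointing down it reaches from about 0.375 to 0.9 m from the base axis. Payload 3.1 kg.
Tool frame: the origin (TCP) lies on the centre line of the jaws, within the pads' length; the fingertips stand 8 mm ahead of it and the grasp point (between the pads) lies 11 mm behind it; z points along the fingers, y is the direction in which the jaws open and shut (so a half turn about z gives the same grasp; the last joint's range is limited). The gripper opens to 87 mm and grips with 3 to 60 N. Pads are 19 mm wide; open, the fingers measure 117 mm over their backs; the gripper's body (75 mm by 190 mm) begins 51 mm behind the grasp point.
Start: joints at [58.757, 30.224, 82.088, -0, 67.689, -10.227], TCP at [0.224, 0.583, 0.231] pointing down, gripper open.
Joint ranges: [-176.69, 176.69], [-43.24, 126.21], [12.49, 139.97], [-82, 262], [0, 151.66], [-163.58, 163.58]. Speed limits (degrees/s): [159.86, 159.86, 180, 180, 180, 180].

INTERFACE

Orientations are given as a 3x3 rotation matrix whose columns are the frame's x, y, z axes.
In Python, from rig import * gives the robot as it stands. The module is installed in compiled form; this text tells all that it offers.
- The arm moves only by the tool arm_command, never from a script. Its argument "commands" is a list of rows, each an object with "translation": the shift along the tool's x, y, z scaled (see below), a list of three; "dr": the turn, a rotation vector about the tool's x, y, z scaled (see below), a list of three; "jaw": the closure, from 0 (fully open) to 1 (shut). In form: [{"translation": [x, y, z], "dr": [ax, ay, az], "jaw": jaw}, ...]. A call has 1 to 12 rows; each row shifts and turns the commanded pose from where the row before left it, along the tool's axes as they then stand; what a row does not reach is not made up. The controller multiplies each number of a shift by 25 mm and each number of a turn by 6 degrees. A row lasts 1/12 s, in which the tool goes at most 41.7 mm and 7.16 degrees, less where a joint would pass 70% of its speed; a pose out of reach is approached as far as the arm can. A call with a number of a shift or a turn outside -1 to 1 is refused whole. A call with a gripper value outside its range is refused whole. The fingers move at their own pace and stop on an object; the grip force is fixed at half the most. Time passes only in rows, so rows that do not move let the fingers close. It gives the time, the measured TCP pose, the force and the opening at its end, in the units of the state.
- read_state(): the state, without advancing time (a new reading comes with each control period).
- capture(name): name is "scene" or "top" or "wrist"; returns (picture, depth): 400x640x3 uint8, red, green, blue; 400x640 float32, m along the optical axis (not along the pixel's ray), 0 where there is no reading.
- camera_model(name): a dict with "intrinsics" (3x3 intrinsics, pixels), "pose" (4x4, takes a point from camera to world coordinates); the wrist camera has in their place "mount" (4x4, takes a point from camera to tool coordinates, whose origin is the TCP and whose axes are the flange's). Camera axes: x right, y down, z forward; pixel columns grow to the right and rows downward; lengths in m; the calibration is good to about 2 mm. A picture is of the moment at which its call begins: read the wrist's pose just before it. camera_model takes no time and is no camera call.
- hand_in(): hands the job in, once; it reports no verdict.
The state is a dict: "time_s": time; "joint_positions": joint angles; "qvel": joint speeds; "tau": joint torques, N m; "position": TCP position; "tcp_rot": TCP orientation; "force": force on the tool from outside, world axes, zero at the start; "moment": the same for the moment, N m; "opening": opening from 0.0 (shut) to 1.0 (fully open).
Only numpy, scipy, OpenCV 4.12 (cv2) and the standard library are available. Lean on these libraries where they do the work, as an engineer would, in place of code of your own. Each camera call takes 0.05 s, during which the arm holds its last target.

## Working session

There is one attempt and no reset: what is moved stays moved. The work goes in short steps, Python scripts to look and compute and a tool call to move; the robot and the scene stay as the last step left them, time stands still between calls to the robot, and variables do not carry over. Pictures are saved under pics/ and viewed, and the job is handed in when it is done.

Besides the shell and the picture viewer there is one more tool, called as name(argument=value, ...) on one line, values as JSON. arm_command: Moves the arm, as the interface text tells. Its arguments: {"type":"object","properties":{"commands":{"type":"array"}},"required":["commands"]}

```bash
mkdir -p pics; cat > h.py <<'E'
from rig import *
import numpy as np, cv2
def snap(n,f):
    s=read_state(); p,d=capture(n); cv2.imwrite(f'pics/{f}.png',p[:,:,::-1]); np.savez(f'pics/{f}.npz',p=p,d=d,pos=s['position'],R=s['tcp_rot'],n=n); return p,d
def cam(f):
    z=np.load(f'pics/{f}.npz'); n=str(z['n']); m=camera_model(n); K=np.array(m['intrinsics'])
    if n=='wrist':
        T=np.eye(4);T[:3,:3]=z['R'];T[:3,3]=z['pos'];T=T@np.array(m['mount'])
    else: T=np.array(m['pose'])
    return z,K,T
def pt(f,u,v,zp=None):
    z,K,T=cam(f); r=np.linalg.inv(K)@[u,v,1]
    if zp is None: p=r*z['d'][int(v),int(u)]; return T[:3,:3]@p+T[:3,3]
    w=T[:3,:3]@r; return T[:3,3]+w*(zp-T[2,3])/w[2]
def cloud(f):
    z,K,T=cam(f); d=z['d']; v,u=np.mgrid[:400,:640]; r=np.stack([u,v,np.ones_like(u)],-1)@np.linalg.inv(K).T
    P=(r*d[...,None])@T[:3,:3].T+T[:3,3]; P[d==0]=np.nan; return P
E
python3 - <<'E'
from h import *
s=read_state(); print({k:np.round(v,3).tolist() for k,v in s.items()})
snap('scene','s0');snap('top','t0')
print(camera_model('top')); print(camera_model('wrist'))
E
```

```text
{'time_s': 0.0, 'joint_positions': [58.757, 30.28, 82.156, -0.001, 67.687, -10.226], 'qvel': [0.023, -0.065, -0.097, 0.027, 0.036, 0.02], 'tau': [-0.001, -44.005, -17.659, 0.063, 0.058, -0.0], 'position': [0.224, 0.583, 0.23], 'tcp_rot': [[-0.933, 0.359, -0.001], [0.359, 0.933, -0.002], [0.0, -0.002, -1.0]], 'force': [0.279, 0.552, -0.137], 'moment': [0.019, -0.009, -0.059], 'opening': 1.0}
{'intrinsics': array([[478.95128811,   0.        , 320.82742656],
       [  0.        , 478.95128811, 208.31055808],
       [  0.        ,   0.        ,   1.        ]]), 'pose': array([[ 1.76035226e-02, -9.86595488e-01,  1.62232731e-01,
         3.56349534e-01],
       [-9.99844713e-01, -1.72377784e-02,  3.66186693e-03,
         4.48827064e-02],
       [-8.16249517e-04, -1.62272001e-01, -9.86745728e-01,
         1.22668059e+00],
       [ 0.00000000e+00,  0.00000000e+00,  0.00000000e+00,
         1.00000000e+00]])}
{'intrinsics': array([[327.01751492,   0.        , 314.89233934],
       [  0.        , 327.01751492, 203.23088898],
       [  0.        ,   0.        ,   1.        ]]), 'mount': array([[-4.45817413e-04, -9.52548440e-01, -3.04386713e-01,
         8.41632624e-02],
       [ 9.99999633e-01, -2.01866420e-04, -8.32919753e-04,
        -1.09100788e-03],
       [ 7.31950955e-04, -3.04386972e-01,  9.52548180e-01,
        -1.52219900e-01],
       [ 0.00000000e+00,  0.00000000e+00,  0.00000000e+00,
         1.00000000e+00]])}
```

View pics/s0.png

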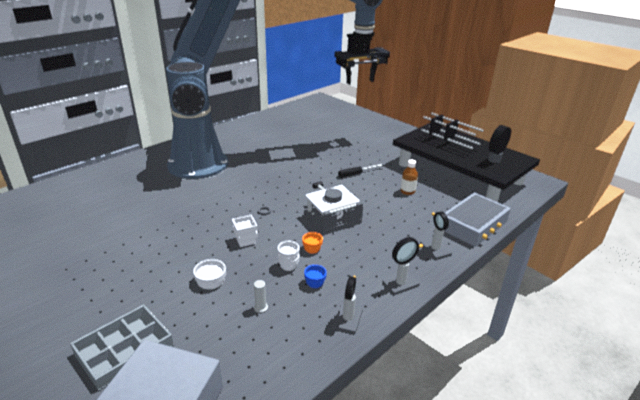

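View pics/t0.png

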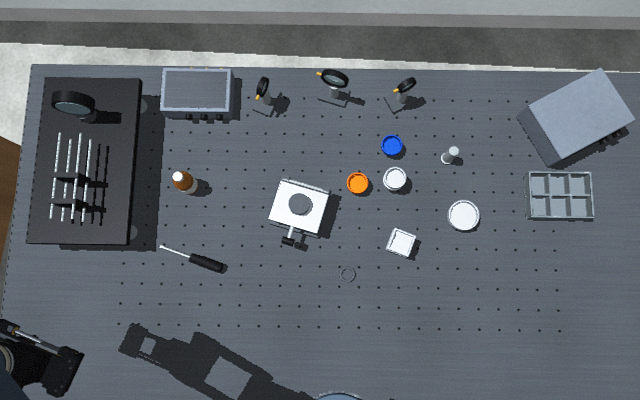

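```bash
python3 - <<'E'
from h import *
p=cv2.imread('pics/t0.png')
c=cv2.resize(p[130:280,250:430],None,fx=4.4,fy=4,interpolation=cv2.INTER_CUBIC); c=cv2.resize(p[130:270,250:430],None,fx=4.4,fy=4.25,interpolation=cv2.INTER_CUBIC)
c=cv2.resize(p[130:265,250:430],None,fx=4.4,fy=4.4,interpolation=cv2.INTER_CUBIC)
cv2.imwrite('pics/t0c.png',c)
for n,u,v in [('lamp',300,204),('lid',285,190),('lidR',320,200),('handle',290,240),('stack',395,180),('orange',358,184),('blue',392,146),('sq',402,242),('post',454,150),('wide',464,215)]:
    print(n,np.round(pt('t0',u,v),4))
P=cloud('t0'); 
m=(P[...,2]>0.056)&(P[...,2]<0.066)&(P[...,0]>0.3)
# stack rim
v,u=np.nonzero(m); w=(abs(u-395)<20)&(abs(v-180)<20); print('rim',np.c_[u,v][w].mean(0),P[v[w],u[w]].mean(0),w.sum())
# lid plate
m=(P[...,2]>0.062)&(P[...,2]<0.078); v,u=np.nonzero(m); w=(abs(u-300)<40)&(abs(v-205)<32)
q=P[v[w],u[w]]; print('lid',cv2.minAreaRect(q[:,:2].astype(np.float32)*1000), w.sum())
m=(P[...,2]>0.085)&(P[...,2]<0.1); v,u=np.nonzero(m); w=(abs(u-300)<40)&(abs(v-205)<32)
q=P[v[w],u[w]]; print('lamp',cv2.minEnclosingCircle(q[:,:2].astype(np.float32)*1000), w.sum())
E
```

```text
lamp [0.5533 0.0996 0.0874]
lid [0.5905 0.1381 0.0708]
lidR [0.5674 0.0516 0.0689]
handle [0.4667 0.1219 0.0785]
stack [ 0.6263 -0.1367  0.0451]
orange [ 0.619  -0.0449  0.0238]
blue [ 0.7222 -0.1331  0.0217]
sq [ 0.4693 -0.152   0.0497]
post [ 0.6984 -0.2793  0.0748]
wide [ 0.5436 -0.3151  0.0215]
rim [394.4893617  177.08510638] [ 0.63025238 -0.13309716  0.06045575] 94
lid ((543.8467407226562, 107.1694564819336), (124.18331909179688, 146.3333740234375), 74.068115234375) 1916
lamp ((554.4349365234375, 104.31238555908203), 26.124862670898438) 350
```

View pics/t0c.png

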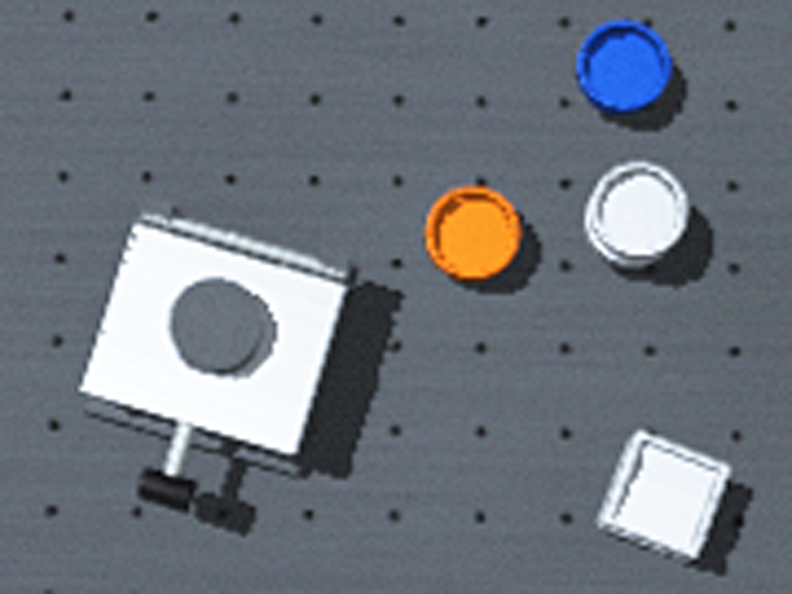

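```bash
python3 - <<'E'
from h import *
f=lambda x,y:(250+(x+.5)/4.4-.5,130+(y+.5)/4.4-.5)
C=[pt('t0',*f(*c),0.071)[:2] for c in [(140,222),(348,285),(298,452),(80,388)]]
C=np.array(C); print(np.round(C,4), [np.linalg.norm(C[i]-C[i-1]) for i in range(4)])
yv=(C[0]-C[1])+(C[3]-C[2]); yaw=np.arctan2(-yv[0],yv[1]); xv=(C[0]-C[3])+(C[1]-C[2]); print('yaw',yaw,np.arctan2(xv[1],xv[0]))
ctr=C.mean(0); X=np.array([np.cos(yaw),np.sin(yaw)])
print('ctr',ctr,'hinge',ctr+.057*X,'handle pred',ctr-.088*X,'fix',ctr+.005*X)
print('handle meas',pt('t0',*f(166,489),0.068), pt('t0',*f(166,482),0.075))
E
```

```text
[[0.6153 0.1477]
 [0.5814 0.0304]
 [0.4872 0.0566]
 [0.5207 0.178 ]] [np.float64(0.09939484057873575), np.float64(0.12207695283004298), np.float64(0.09777210295455692), np.float64(0.12596655178975397)]
yaw -0.2755380580636896 -0.2905916050244893
ctr [0.55112851 0.10317893] hinge [0.60597841 0.08767124] handle pred [0.46644796 0.12712062] fix [0.5559399 0.1018186]
handle meas [0.46572755 0.1289661  0.068     ] [0.46891055 0.12856944 0.075     ]
```

arm_command(commands=[{"translation": [0,0,0],"dr": [0,0,-0.83],"jaw": 0},{"translation": [-0.8,-0.8,0],"dr": [0,0,0],"jaw": 0},{"translation": [-0.8,-0.8,0.1],"dr": [0,0,0],"jaw": 0},{"translation": [-0.8,-0.8,0.1],"dr": [0,0,0],"jaw": 0},{"translation": [-0.8,-0.8,0.1],"dr": [0,0,0],"jaw": 0},{"translation": [-0.8,-0.8,0.1],"dr": [0,0,0],"jaw": 0},{"translation": [-0.8,-0.8,0.1],"dr": [0,0,0],"jaw": 0},{"translation": [-0.8,-0.8,0.1],"dr": [0,0,0],"jaw": 0},{"translation": [-0.8,-0.8,0.1],"dr": [0,0,0],"jaw": 0},{"translation": [-0.8,-0.8,0.1],"dr": [0,0,0],"jaw": 0},{"translation": [-0.8,-0.8,0.1],"dr": [0,0,0],"jaw": 0},{"translation": [-0.8,-0.8,0.1],"dr": [0,0,0],"jaw": 0}])

```text
time_s: 1.1
position: [0.375, 0.3099, 0.2052]
tcp_rot: [[-0.961, 0.276, -0.001], [0.276, 0.961, -0.0], [0.0, -0.0, -1.0]]
force: [0.6, 0.2, -0.3]
opening: 0.999
```

arm_command(commands=[{"translation": [-0.8,-0.85,0.4],"dr": [0,0,0],"jaw": 0},{"translation": [-0.8,-0.85,0.4],"dr": [0,0,0],"jaw": 0},{"translation": [-0.8,-0.85,0.4],"dr": [0,0,0],"jaw": 0},{"translation": [-0.8,-0.85,0.4],"dr": [0,0,0],"jaw": 0},{"translation": [-0.8,-0.85,0.4],"dr": [0,0,0],"jaw": 0},{"translation": [-0.8,-0.85,0.4],"dr": [0,0,0],"jaw": 0},{"translation": [-0.7,-0.85,0.4],"dr": [0,0,0],"jaw": 0},{"translation": [0,0,0],"dr": [0,0,0],"jaw": 0},{"translation": [0,0,0],"dr": [0,0,0],"jaw": 0}])

```text
time_s: 1.85
position: [0.4659, 0.1291, 0.1348]
tcp_rot: [[-0.96, 0.279, -0.002], [0.279, 0.96, 0.0], [0.002, -0.0, -1.0]]
force: [-1.3, 1.0, 0.1]
opening: 0.998
```

```bash
python3 - <<'E'
from h import *
snap('wrist','w1'); s=read_state(); print(s['position'],s['time_s'])
E
```

```text
[0.46535763 0.13003634 0.13517802] 1.9
```

View pics/w1.png

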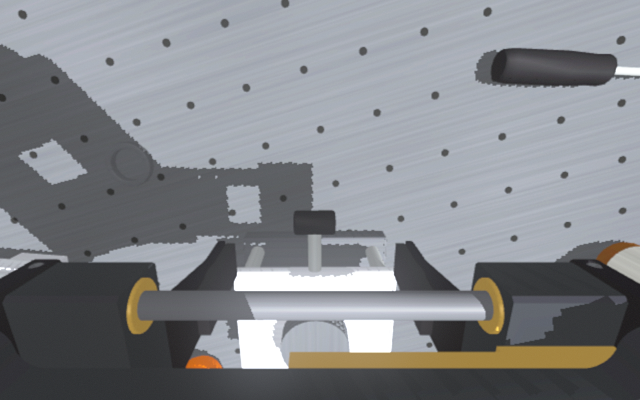

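```bash
python3 - <<'E'
from h import *
z=np.load('pics/w1.npz')
for u,v,h in [(314.5,222,.066),(294,222,.066),(336,222,.066),(314.5,213,None),(314.5,222,None)]:
    p=pt('w1',u,v,h); print(np.round(p,4), np.round(z['R'].T@(p-z['pos']),4))
cv2.imwrite('pics/w1c.png',cv2.resize(cv2.imread('pics/w1.png')[190:300,240:400],None,fx=5,fy=5,interpolation=cv2.INTER_CUBIC))
E
```

```text
[0.4659 0.1274 0.066 ] [-0.0006 -0.0016  0.0688]
[0.4617 0.1132 0.066 ] [-0.0006 -0.0164  0.0688]
[0.4702 0.1423 0.066 ] [-0.0006  0.014   0.0688]
[0.4582 0.1297 0.0691] [ 0.0074 -0.0016  0.0657]
[0.4632 0.1282 0.0733] [ 0.0022 -0.0015  0.0615]
```

View pics/w1c.png

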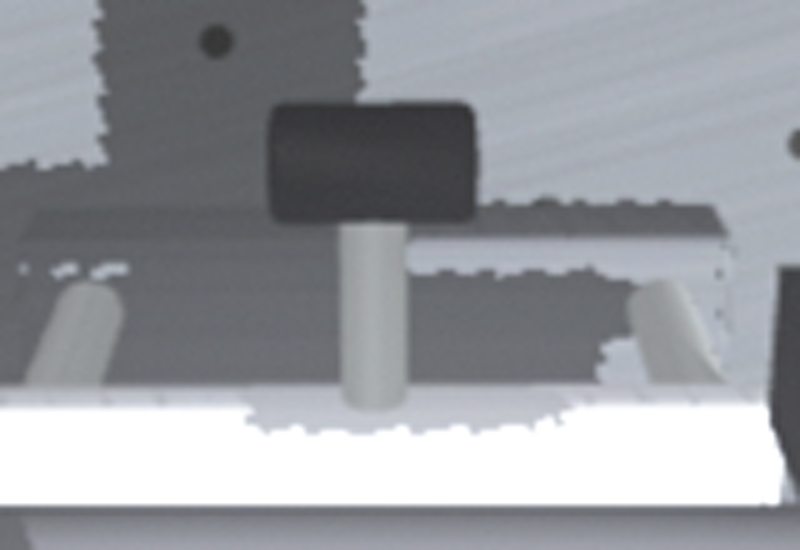

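arm_command(commands=[{"translation": [-0.02,-0.06,0.64],"dr": [0,0,0],"jaw": 0},{"translation": [0,0,0.64],"dr": [0,0,0],"jaw": 0},{"translation": [0,0,0.64],"dr": [0,0,0],"jaw": 0},{"translation": [0,0,0.64],"dr": [0,0,0],"jaw": 0},{"translation": [0,0,0.62],"dr": [0,0,0],"jaw": 0},{"translation": [0,0,0],"dr": [0,0,0],"jaw": 0.3},{"translation": [0,0,0],"dr": [0,0,0],"jaw": 1},{"translation": [0,0,0],"dr": [0,0,0],"jaw": 1},{"translation": [0,0,0],"dr": [0,0,0],"jaw": 1},{"translation": [0,0,0],"dr": [0,0,0],"jaw": 1},{"translation": [0,0,0],"dr": [0,0,0],"jaw": 1},{"translation": [0,0,0],"dr": [0,0,0],"jaw": 1}])

```text
time_s: 2.9
position: [0.4662, 0.1287, 0.0566]
tcp_rot: [[-0.961, 0.276, 0.001], [0.276, 0.961, 0.0], [-0.001, 0.0, -1.0]]
force: [0.6, 0.9, 0.3]
opening: 0.55
```

arm_command(commands=[{"translation": [0,0,0],"dr": [0,0,0],"jaw": 1},{"translation": [0,0,0],"dr": [0,0,0],"jaw": 1},{"translation": [0,0,0],"dr": [0,0,0],"jaw": 1},{"translation": [0,0,0],"dr": [0,0,0],"jaw": 1},{"translation": [0,0,0],"dr": [0,0,0],"jaw": 1}])

```text
time_s: 3.32
position: [0.4659, 0.1285, 0.0561]
tcp_rot: [[-0.961, 0.276, -0.0], [0.276, 0.961, -0.0], [0.0, -0.0, -1.0]]
force: [0.1, -1.2, 3.0]
opening: 0.34
```

arm_command(commands=[{"translation": [-0.03,0,-0.58],"dr": [0,0,0],"jaw": 1},{"translation": [-0.09,0,-0.57],"dr": [0,0,0],"jaw": 1},{"translation": [-0.14,0,-0.56],"dr": [0,0,0],"jaw": 1},{"translation": [-0.2,0,-0.55],"dr": [0,0,0],"jaw": 1},{"translation": [-0.25,0,-0.52],"dr": [0,0,0],"jaw": 1},{"translation": [0,0,0],"dr": [0,0,0],"jaw": 1}])

```text
time_s: 3.82
position: [0.483, 0.1236, 0.1268]
tcp_rot: [[-0.961, 0.276, -0.0], [0.276, 0.961, -0.0], [0.0, -0.0, -1.0]]
force: [-1.7, 0.7, -1.8]
opening: 0.34
```

```bash
python3 - <<'E'
from h import *
snap('scene','s1')
i=cv2.imread('pics/s1.png')[140:300,230:430]; cv2.imwrite('pics/s1c.png',cv2.resize(i,None,fx=3.7,fy=3.7))
E
```

```text
(no output)
```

View pics/s1c.png

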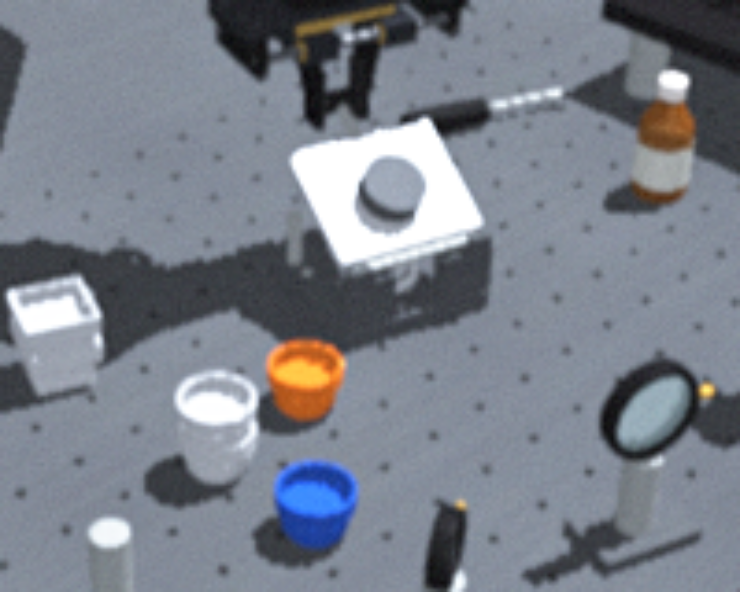

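The lid is following the gripper, tilted about 0.5 rad with the handle between the fingers (crop ~(340,90)). I'll carry on along the arc.

arm_command(commands=[{"translation": [-0.3,0,-0.49],"dr": [0,0,0],"jaw": 1},{"translation": [-0.35,0,-0.46],"dr": [0,0,0],"jaw": 1},{"translation": [-0.4,0,-0.43],"dr": [0,0,0],"jaw": 1},{"translation": [-0.44,0,-0.38],"dr": [0,0,0],"jaw": 1},{"translation": [-0.47,0,-0.34],"dr": [0,0,0],"jaw": 1},{"translation": [-0.5,0,-0.29],"dr": [0,0,0],"jaw": 1},{"translation": [-0.53,0,-0.24],"dr": [0,0,0],"jaw": 1},{"translation": [-0.55,0,-0.18],"dr": [0,0,0],"jaw": 1},{"translation": [-0.57,0,-0.13],"dr": [0,0,0],"jaw": 1},{"translation": [0,0,0],"dr": [0,0,0],"jaw": 1}])

```text
time_s: 4.7
position: [0.5838, 0.0949, 0.1994]
tcp_rot: [[-0.961, 0.277, 0.002], [0.277, 0.961, -0.0], [-0.002, 0.0, -1.0]]
force: [-2.3, 0.1, 8.2]
opening: 0.341
```

arm_command(commands=[{"translation": [-0.58,0,-0.06],"dr": [0,0,0],"jaw": 1},{"translation": [-0.58,0,0],"dr": [0,0,0],"jaw": 1},{"translation": [-0.58,0,0.05],"dr": [0,0,0],"jaw": 1},{"translation": [-0.57,0,0.11],"dr": [0,0,0],"jaw": 1},{"translation": [-0.28,0,0.07],"dr": [0,0,0],"jaw": 1},{"translation": [0,0,0],"dr": [0,0,0],"jaw": 1},{"translation": [0,0,0],"dr": [0,0,0],"jaw": 1}])

```text
time_s: 5.28
position: [0.6458, 0.0772, 0.1951]
tcp_rot: [[-0.961, 0.277, 0.004], [0.277, 0.961, -0.0], [-0.004, 0.001, -1.0]]
force: [1.4, -0.2, 5.4]
opening: 0.344
```

```bash
python3 - <<'E'
from h import *
snap('scene','s2')
i=cv2.imread('pics/s2.png')[100:260,230:430]; cv2.imwrite('pics/s2c.png',cv2.resize(i,None,fx=3.7,fy=3.7))
E
```

```text
(no output)
```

View pics/s2c.png

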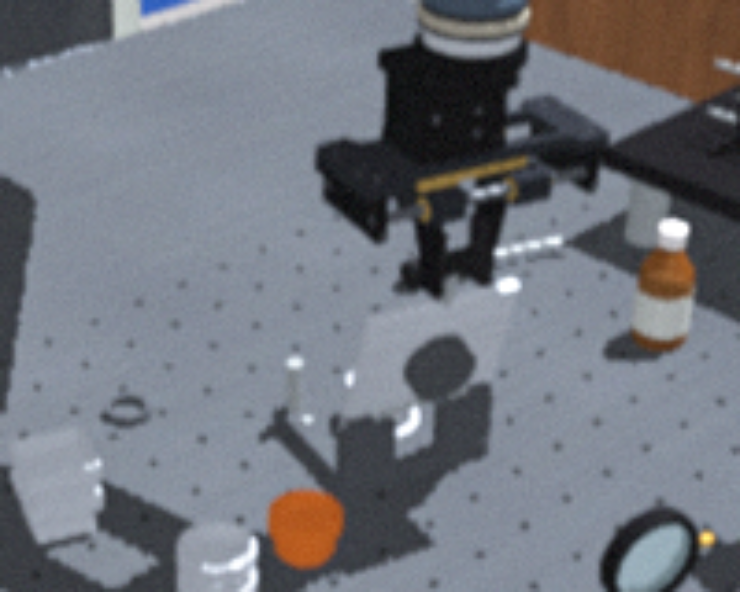

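arm_command(commands=[{"translation": [0,0,0],"dr": [0,0,0],"jaw": 0},{"translation": [0,0,0],"dr": [0,0,0],"jaw": 0},{"translation": [0,0,0],"dr": [0,0,0],"jaw": 0},{"translation": [0,0,0],"dr": [0,0,0],"jaw": 0},{"translation": [0,0,0],"dr": [0,0,0],"jaw": 0},{"translation": [0,0,0],"dr": [0,0,0],"jaw": 0},{"translation": [0,0,-0.8],"dr": [0,0,0],"jaw": 0},{"translation": [0,0,-0.8],"dr": [0,0,0],"jaw": 0},{"translation": [0,0,-0.8],"dr": [0,0,0],"jaw": 0},{"translation": [0,0,-0.8],"dr": [0,0,0],"jaw": 0},{"translation": [0,0,0],"dr": [0,0,0],"jaw": 0}])

```text
time_s: 6.25
position: [0.6465, 0.0775, 0.2795]
tcp_rot: [[-0.961, 0.276, 0.009], [0.276, 0.961, -0.0], [-0.009, 0.002, -1.0]]
force: [-0.3, -0.1, 0.3]
opening: 0.99
```

```bash
python3 - <<'E'
from h import *
snap('scene','s3');snap('top','t3')
print(read_state()['position'])
i=cv2.imread('pics/s3.png')[140:300,230:430]; j=cv2.imread('pics/t3.png')[130:290,250:450]; cv2.imwrite('pics/s3c.png',cv2.resize(np.hstack([i,j]),None,fx=2,fy=2))
E
```

```text
[0.64415278 0.07754936 0.27533408]
```

View pics/s3c.png

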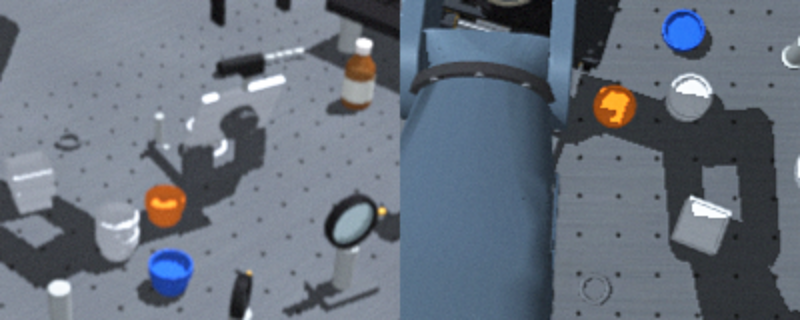

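arm_command(commands=[{"translation": [0.8,0,0],"dr": [0,0,0],"jaw": 0},{"translation": [0.8,0,0],"dr": [0,0,0],"jaw": 0},{"translation": [0.8,0,0.3],"dr": [0,0,0],"jaw": 0},{"translation": [0.8,0,0.7],"dr": [0,0,0],"jaw": 0},{"translation": [0.46,0,0.8],"dr": [0,0,0],"jaw": 0},{"translation": [0,0,0.8],"dr": [0,0,0],"jaw": 0},{"translation": [0,0,0.8],"dr": [0,0,0],"jaw": 0},{"translation": [0,0,0],"dr": [0,0,0],"jaw": 0},{"translation": [0,0,0],"dr": [0,0,0],"jaw": 0},{"translation": [0,0,0],"dr": [0,0,0],"jaw": 0}])

```text
time_s: 7.18
position: [0.5562, 0.1027, 0.1898]
tcp_rot: [[-0.961, 0.276, -0.0], [0.276, 0.961, -0.0], [0.0, -0.0, -1.0]]
force: [-0.3, -0.8, 0.1]
opening: 1.0
```

```bash
python3 - <<'E'
from h import *
snap('wrist','w4'); s=read_state(); print(s['position'],s['tcp_rot'],s['time_s'])
E
```

```text
[0.55671727 0.10271273 0.19037991] [[-9.61064272e-01  2.76322131e-01  1.24293804e-03]
 [ 2.76322282e-01  9.61065031e-01 -5.18444882e-05]
 [-1.20887007e-03  2.93625591e-04 -9.99999226e-01]] 7.2333
```

View pics/w4.png

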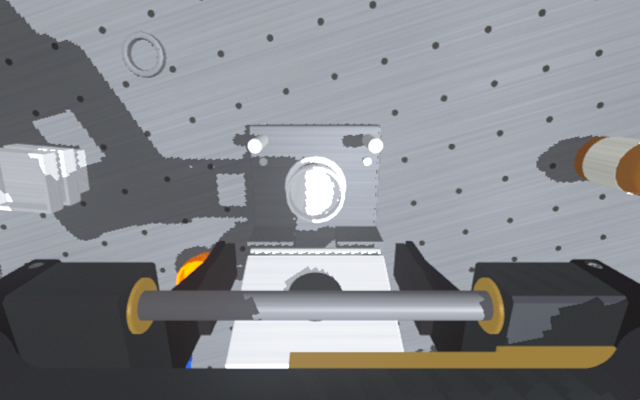

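```bash
cat >> h.py <<'E'
def rimfit(f,zlo,zhi,c,rad=0.045):
    z,_,_=cam(f); P=cloud(f); q=P[(P[...,2]>zlo)&(P[...,2]<zhi)&(np.hypot(P[...,0]-c[0],P[...,1]-c[1])<rad)]
    from scipy.optimize import least_squares
    x,y=q[:,0],q[:,1]; r0=least_squares(lambda s:np.hypot(x-s[0],y-s[1])-0.0255,[*c],loss='soft_l1',f_scale=0.002).x
    e=cv2.minEnclosingCircle((q[:,:2]*1000).astype(np.float32))
    p=np.array([*r0,q[:,2].mean()]); print(len(q),'world',np.round(p,4),'encl',np.round(e[0],1),round(e[1],1),'tool',np.round(z['R'].T@(p-z['pos']),4)); return p
E
python3 - <<'E'
from h import *
rimfit('w4',0.05,0.062,(0.556,0.102))
cv2.imwrite('pics/w4c.png',cv2.resize(cv2.imread('pics/w4.png')[140:240,256:376],None,fx=6,fy=6,interpolation=cv2.INTER_CUBIC))
E
```

```text
640 world [0.5555 0.1011 0.0537] encl [555.8 100.9] 26.9 tool [ 0.0002 -0.0017  0.1361]
```

View pics/w4c.png

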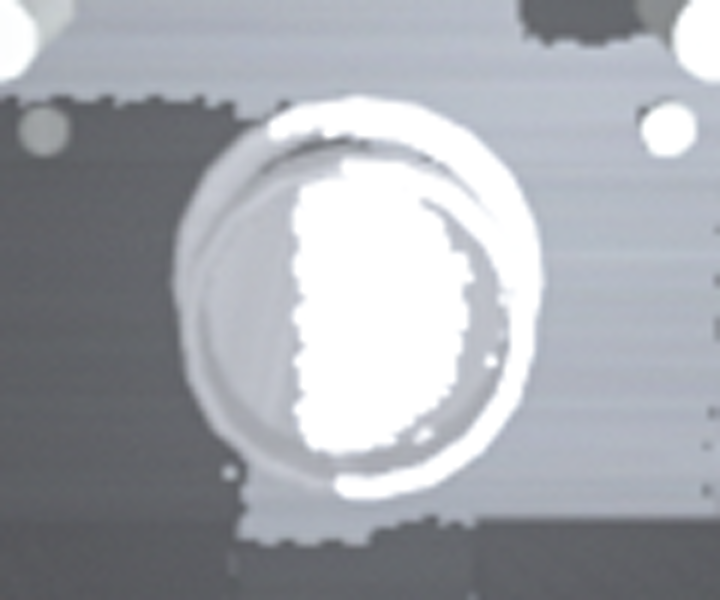

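arm_command(commands=[{"translation": [0,-0.07,0.8],"dr": [0,0,0],"jaw": 0},{"translation": [0,0,0.8],"dr": [0,0,0],"jaw": 0},{"translation": [0,0,0.8],"dr": [0,0,0],"jaw": 0},{"translation": [0,0,0.8],"dr": [0,0,0],"jaw": 0},{"translation": [0,0,0.8],"dr": [0,0,0],"jaw": 0},{"translation": [0,0,0.8],"dr": [0,0,0],"jaw": 0},{"translation": [0,0,0.6],"dr": [0,0,0],"jaw": 0},{"translation": [0,0,0.3],"dr": [0,0,0],"jaw": 0},{"translation": [0,0,0.3],"dr": [0,0,0],"jaw": 0},{"translation": [0,0,0],"dr": [0,0,0],"jaw": 0},{"translation": [0,0,0],"dr": [0,0,0],"jaw": 0}])

```text
time_s: 8.15
position: [0.5561, 0.1011, 0.0404]
tcp_rot: [[-0.961, 0.276, 0.001], [0.276, 0.961, -0.0], [-0.001, 0.0, -1.0]]
force: [-0.1, -0.2, -0.7]
opening: 1.0
```

arm_command(commands=[{"translation": [0,0,0],"dr": [0,0,0],"jaw": 0.3},{"translation": [0,0,0],"dr": [0,0,0],"jaw": 0.3},{"translation": [0,0,0],"dr": [0,0,0],"jaw": 0.35},{"translation": [0,0,0],"dr": [0,0,0],"jaw": 0.37},{"translation": [0,0,0],"dr": [0,0,0],"jaw": 0.4},{"translation": [0,0,0],"dr": [0,0,0],"jaw": 1},{"translation": [0,0,0],"dr": [0,0,0],"jaw": 1},{"translation": [0,0,0],"dr": [0,0,0],"jaw": 1},{"translation": [0,0,0],"dr": [0,0,0],"jaw": 1},{"translation": [0,0,0],"dr": [0,0,0],"jaw": 1}])

```text
time_s: 8.98
position: [0.5557, 0.1012, 0.04]
tcp_rot: [[-0.961, 0.276, 0.0], [0.276, 0.961, 0.0], [-0.0, 0.0, -1.0]]
force: [-1.6, 0.8, 3.1]
opening: 0.6
```

arm_command(commands=[{"translation": [0,0,0],"dr": [0,0,0],"jaw": 1},{"translation": [0,0,-0.3],"dr": [0,0,0],"jaw": 1},{"translation": [0,0,-0.6],"dr": [0,0,0],"jaw": 1},{"translation": [0,0,-0.8],"dr": [0,0,0],"jaw": 1},{"translation": [0,0,-0.8],"dr": [0,0,0],"jaw": 1},{"translation": [0,0,-0.8],"dr": [0,0,0],"jaw": 1},{"translation": [0,0,-0.8],"dr": [0,0,0],"jaw": 1},{"translation": [0,0,-0.8],"dr": [0,0,0],"jaw": 1},{"translation": [0,0,-0.6],"dr": [0,0,0],"jaw": 1},{"translation": [0,0,0],"dr": [0,0,0],"jaw": 1},{"translation": [0,0,0],"dr": [0,0,0],"jaw": 1}])

```text
time_s: 9.9
position: [0.5556, 0.101, 0.1779]
tcp_rot: [[-0.961, 0.276, 0.001], [0.276, 0.961, -0.0], [-0.001, 0.0, -1.0]]
force: [0.1, -0.2, -0.8]
opening: 0.599
```

```bash
python3 - <<'E'
from h import *
snap('wrist','w5'); snap('scene','s5'); s=read_state(); print(s['position'],s['opening'],s['force'],s['time_s'])
i=cv2.imread('pics/s5.png')[100:300,230:430]; cv2.imwrite('pics/s5c.png',cv2.resize(i,None,fx=3,fy=3))
E
```

```text
[0.55445606 0.1010557  0.17623194] 0.6023615088350893 [ 0.13952105 -0.55368446 -0.55999892] 10.0
```

View pics/w5.png

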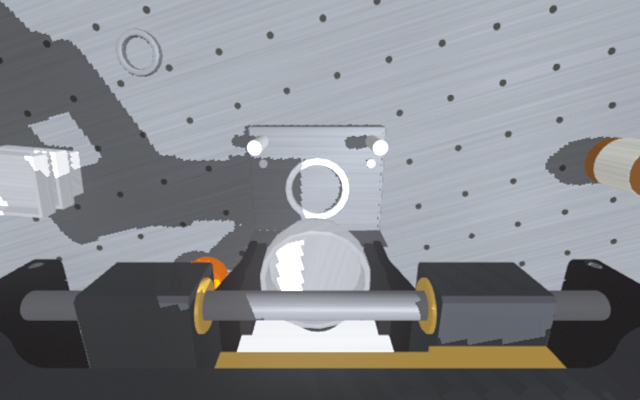

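View pics/s5c.png

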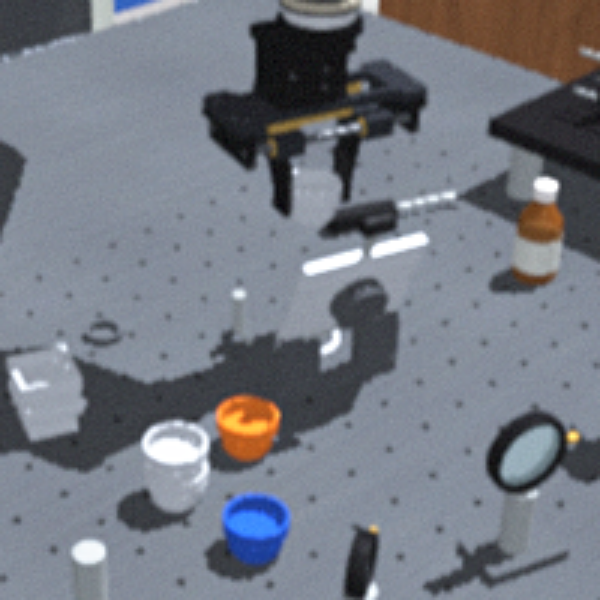

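```bash
python3 - <<'E'
from h import *
z,K,T=cam('w5'); P=cloud('w5'); Q=(P-z['pos'])@z['R']
m=(Q[...,2]>-0.024)&(Q[...,2]<-0.010)&(abs(Q[...,1])<0.035)&(abs(Q[...,0])<0.04)
v,u=np.nonzero(m); q=Q[m]; print(len(q),np.median(q[:,2]),q.min(0),q.max(0),v.min(),v.max(),u.min(),u.max())
cv2.imwrite('pics/w5c.png',cv2.resize(cv2.imread('pics/w5.png')[205:345,230:400],None,fx=4.2,fy=4.2,interpolation=cv2.INTER_CUBIC))
E
```

```text
2510 -0.014111296664800592 [-0.02659224 -0.03495653 -0.02394841] [ 0.02767336  0.03498556 -0.01000347] 227 328 239 396
```

View pics/w5c.png

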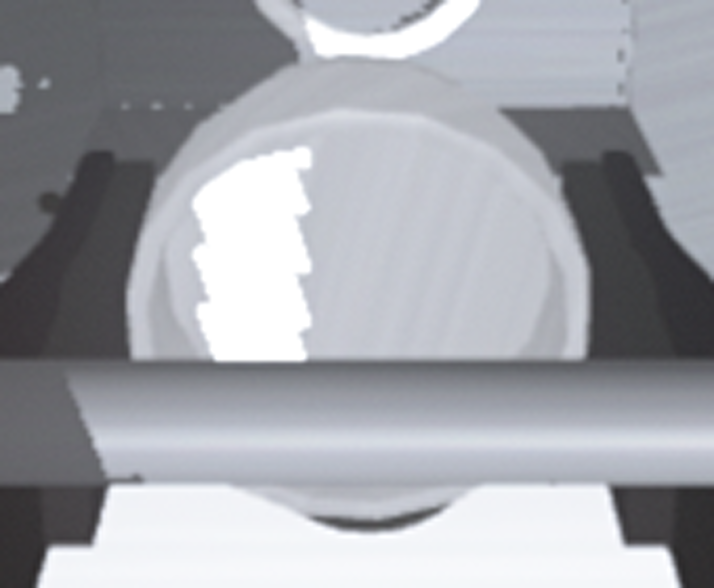

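```bash
python3 - <<'E'
from h import *
z,K,T=cam('w5'); P=cloud('w5'); Q=(P-z['pos'])@z['R']
for v in range(212,292,4): print(v,np.round(Q[v,316]*1000,1), np.round(Q[v,270]*1000,1))
E
```

```text
212 [-25.6  -0.2 162.2] [-25.4 -47.  161.7]
216 [-27.2  -0.3 154.9] [-29.7 -47.2 161.6]
220 [22.3 -0.6 12.1] [-33.6 -47.2 160.5]
224 [27.  -0.7 -5.8] [-38.8 -47.7 162.5]
228 [ 27.2  -0.7 -11.4] [-42.7 -47.7 161.2]
232 [ 26.3  -0.7 -14. ] [-44.8 -47.  155.6]
236 [ 24.3  -0.7 -14. ] [-45.3 -45.8 146.5]
240 [15.5 -0.6  1.3] [-45.3 -44.6 137. ]
244 [14.  -0.7 -0.4] [ 14.7 -23.8  -1.9]
248 [11.8 -0.6 -0.4] [ 16.4 -22.6 -10.1]
252 [ 9.5 -0.6 -0.4] [ 16.7 -22.  -14.9]
256 [ 7.7 -0.6 -1.2] [ 14.4 -22.1 -14.5]
260 [ 5.1 -0.6 -0.5] [ 12.1 -22.3 -14. ]
264 [ 2.8 -0.6 -0.6] [  2.5 -24.5  -0. ]
268 [ 0.4 -0.6 -0.5] [ -0.2 -24.7   0.6]
272 [-2.2 -0.6  0.1] [ -2.3 -24.8   0.2]
276 [-3.9 -0.6 -1.1] [ -4.9 -24.9   0.7]
280 [-6.5 -0.6 -0.7] [ -5.5 -24.6  -2.4]
284 [-9.3 -0.6 -0.2] [ -6.1 -24.2  -5.2]
288 [-11.9  -0.6   0.2] [ -7.9 -24.2  -6.1]
```

```bash
cat >> h.py <<'E'
def heldfit(f):
    z,K,T=cam(f); P=cloud(f); Q=(P-z['pos'])@z['R']
    from scipy.optimize import least_squares
    m=(Q[...,2]>-0.018)&(Q[...,2]<-0.011)&(np.hypot(Q[...,0],Q[...,1])<0.0285)&(np.hypot(Q[...,0],Q[...,1])>0.022)
    q=Q[m]; r=least_squares(lambda s:np.hypot(q[:,0]-s[0],q[:,1]-s[1])-0.0255,[0,0],loss='soft_l1',f_scale=.001).x
    A=np.c_[q[:,:2],np.ones(len(q))]; pl=np.linalg.lstsq(A,q[:,2],rcond=None)[0]
    print('held tool',r,len(q),'z',np.median(q[:,2]),'tilt',pl, cv2.minEnclosingCircle((q[:,:2]*1000).astype(np.float32)))
E
python3 -c "
from h import *
heldfit('w5')"
```

```text
held tool [ 0.00076371 -0.00124485] 1759 z -0.013988646696761455 tilt [ 0.00544646 -0.00148051 -0.01397034] ((0.9409618377685547, -0.21812394261360168), 28.3886775970459)
```

arm_command(commands=[{"translation": [0,-0.5,0],"dr": [0,0,0],"jaw": 1},{"translation": [0,-0.9,0],"dr": [0,0,0],"jaw": 1},{"translation": [0,-0.9,0],"dr": [0,0,0],"jaw": 1},{"translation": [0,-0.9,0],"dr": [0,0,0],"jaw": 1},{"translation": [0,-0.9,0],"dr": [0,0,0],"jaw": 1},{"translation": [0,-0.9,0],"dr": [0,0,0],"jaw": 1},{"translation": [-0.5,-0.9,0],"dr": [0,0,0],"jaw": 1},{"translation": [-0.8,-0.5,0],"dr": [0,0,0],"jaw": 1},{"translation": [-0.8,-0.5,0],"dr": [0,0,0],"jaw": 1},{"translation": [-0.8,-0.5,0],"dr": [0,0,0],"jaw": 1},{"translation": [-0.8,-0.5,0],"dr": [0,0,0],"jaw": 1},{"translation": [-0.8,-0.3,0],"dr": [0,0,0],"jaw": 1}])

```text
time_s: 11.0
position: [0.6061, -0.1293, 0.1757]
tcp_rot: [[-0.961, 0.277, -0.003], [0.277, 0.961, 0.0], [0.003, -0.001, -1.0]]
force: [0.2, -0.0, -0.2]
opening: 0.604
```

arm_command(commands=[{"translation": [-0.8,0,0],"dr": [0,0,0],"jaw": 1},{"translation": [-0.8,0,0],"dr": [0,0,0],"jaw": 1},{"translation": [-0.7,0,0],"dr": [0,0,0],"jaw": 1},{"translation": [-0.4,0,0],"dr": [0,0,0],"jaw": 1},{"translation": [0,0,0],"dr": [0,0,0],"jaw": 1},{"translation": [0,0,0],"dr": [0,0,0],"jaw": 1},{"translation": [0,0,0],"dr": [0,0,0],"jaw": 1},{"translation": [0,0,0],"dr": [0,0,0],"jaw": 1}])

```text
time_s: 11.67
position: [0.6704, -0.1454, 0.1767]
tcp_rot: [[-0.961, 0.276, -0.002], [0.276, 0.961, 0.001], [0.002, 0.0, -1.0]]
force: [-0.3, 0.6, -1.3]
opening: 0.607
```

```bash
python3 - <<'E'
from h import *
snap('wrist','w6'); s=read_state(); print(s['position'],s['tcp_rot'],s['time_s'],s['opening'])
heldfit('w6'); rimfit('w6',0.055,0.07,(0.63,-0.134),0.03)
E
```

```text
[ 0.67071332 -0.14540299  0.1769895 ] [[-9.61096222e-01  2.76209373e-01 -1.56049409e-03]
 [ 2.76208926e-01  9.61097487e-01  4.99597575e-04]
 [ 1.63778048e-03  4.91389464e-05 -9.99998658e-01]] 11.7167 0.6036392339303573
held tool [ 0.00075647 -0.00123931] 1756 z -0.013893970995159738 tilt [ 0.00706215 -0.00453472 -0.01390522] ((1.6175543069839478, -0.3210119605064392), 28.288373947143555)
789 world [ 0.6303 -0.1364  0.0596] encl [ 630.7 -136.4] 27.0 tool [ 0.0407 -0.0025  0.1172]
```

View pics/w6.png

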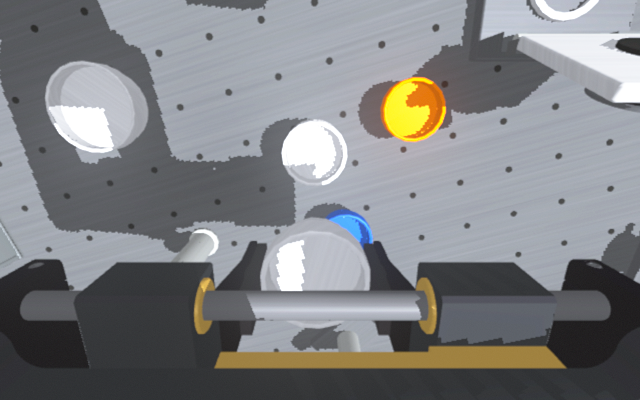

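arm_command(commands=[{"translation": [0.5,-0.03,0],"dr": [0,0,0],"jaw": 1},{"translation": [0.6,-0.03,0],"dr": [0,0,0],"jaw": 1},{"translation": [0.51,-0.015,0.4],"dr": [0,0,0],"jaw": 1},{"translation": [0,0,0.7],"dr": [0,0,0],"jaw": 1},{"translation": [0,0,0.7],"dr": [0,0,0],"jaw": 1},{"translation": [0,0,0.7],"dr": [0,0,0],"jaw": 1},{"translation": [0,0,0.6],"dr": [0,0,0],"jaw": 1},{"translation": [0,0,0.2],"dr": [0,0,0],"jaw": 1},{"translation": [0,0,0],"dr": [0,0,0],"jaw": 1},{"translation": [0,0,0],"dr": [0,0,0],"jaw": 1},{"translation": [0,0,0],"dr": [0,0,0],"jaw": 1},{"translation": [0,0,0],"dr": [0,0,0],"jaw": 1}])

```text
time_s: 12.72
position: [0.6335, -0.1366, 0.0961]
tcp_rot: [[-0.961, 0.276, 0.002], [0.276, 0.961, -0.001], [-0.002, -0.0, -1.0]]
force: [0.8, -0.1, -0.6]
opening: 0.602
```

```bash
python3 - <<'E'
from h import *
snap('scene','s7'); snap('wrist','w7'); 
for i in range(3):
    s=read_state(); print(s['position'],s['force'],s['time_s']); 
i=cv2.imread('pics/s7.png')[200:300,240:340]; j=cv2.imread('pics/w7.png')[100:345,180:425];cv2.imwrite('pics/s7c.png',np.hstack([cv2.resize(i,(400,400)),cv2.resize(j,(400,400))]))
E
```

```text
[ 0.63324968 -0.13654055  0.09585869] [ 0.52265755 -0.59856341 -0.46503928] 12.8167
[ 0.63324968 -0.13654055  0.09585869] [ 0.52265755 -0.59856341 -0.46503928] 12.8167
[ 0.63324968 -0.13654055  0.09585869] [ 0.52265755 -0.59856341 -0.46503928] 12.8167
```

View pics/s7c.png

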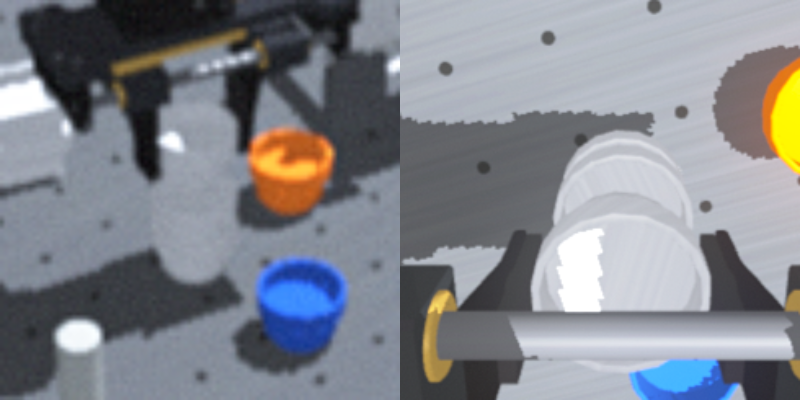

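```bash
python3 - <<'E'
from h import *
heldfit('w7'); rimfit('w7',0.054,0.066,(0.631,-0.136),0.029)
cv2.imwrite('pics/w7c.png',cv2.resize(cv2.imread('pics/w7.png')[165:345,235:400],None,fx=4,fy=3.3,interpolation=cv2.INTER_CUBIC))
E
```

```text
held tool [ 0.00080419 -0.00125056] 1758 z -0.013942361510641044 tilt [ 0.00780534 -0.00245452 -0.01393915] ((1.2737574577331543, -0.26952314376831055), 28.3215274810791)
793 world [ 0.6301 -0.1362  0.0592] encl [ 629.3 -136.1] 26.7 tool [ 0.0033 -0.0006  0.0368]
```

View pics/w7c.png

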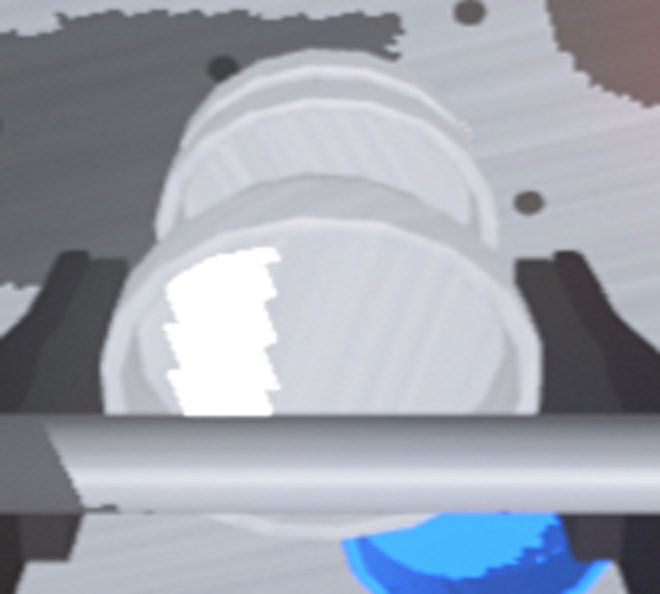

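arm_command(commands=[{"translation": [0.1,0,0],"dr": [0,0,0],"jaw": 1},{"translation": [0,0,0],"dr": [0,0,0],"jaw": 1},{"translation": [0,0,0.2],"dr": [0,0,0],"jaw": 1},{"translation": [0,0,0.2],"dr": [0,0,0],"jaw": 1},{"translation": [0,0,0.2],"dr": [0,0,0],"jaw": 1},{"translation": [0,0,0],"dr": [0,0,0],"jaw": 1},{"translation": [0,0,0],"dr": [0,0,0],"jaw": 1}])

```text
time_s: 13.4
position: [0.6298, -0.1355, 0.0789]
tcp_rot: [[-0.961, 0.276, -0.002], [0.276, 0.961, 0.001], [0.002, 0.0, -1.0]]
force: [-0.3, -0.2, -1.2]
opening: 0.597
```

arm_command(commands=[{"translation": [0,0,0],"dr": [0,0,0],"jaw": 1},{"translation": [0,0,0],"dr": [0,0,0],"jaw": 1},{"translation": [0,0,0],"dr": [0,0,0],"jaw": 1}])

```text
time_s: 13.65
position: [0.6305, -0.1357, 0.08]
tcp_rot: [[-0.961, 0.276, 0.0], [0.276, 0.961, -0.0], [-0.0, -0.0, -1.0]]
force: [0.3, -0.8, -0.7]
opening: 0.606
```

arm_command(commands=[{"translation": [0,0,0],"dr": [0,0,0],"jaw": 1},{"translation": [0,0,0],"dr": [0,0,0],"jaw": 1}])

```text
time_s: 13.82
position: [0.6304, -0.1357, 0.08]
tcp_rot: [[-0.961, 0.276, 0.0], [0.276, 0.961, -0.0], [-0.0, -0.0, -1.0]]
force: [-0.4, 0.6, -0.1]
opening: 0.603
```

Settled within half a millimetre of the target, with no contact force. I'll lower it gently.

arm_command(commands=[{"translation": [0,0,0.08],"dr": [0,0,0],"jaw": 1},{"translation": [0,0,0.08],"dr": [0,0,0],"jaw": 1},{"translation": [0,0,0.08],"dr": [0,0,0],"jaw": 1},{"translation": [0,0,0],"dr": [0,0,0],"jaw": 1},{"translation": [0,0,0],"dr": [0,0,0],"jaw": 1},{"translation": [0,0,0],"dr": [0,0,0],"jaw": 1}])

```text
time_s: 14.32
position: [0.6303, -0.1356, 0.0737]
tcp_rot: [[-0.961, 0.276, -0.0], [0.276, 0.961, 0.0], [0.0, 0.0, -1.0]]
force: [-0.0, 0.2, -0.7]
opening: 0.603
```

arm_command(commands=[{"translation": [0,0,0.06],"dr": [0,0,0],"jaw": 1},{"translation": [0,0,0.05],"dr": [0,0,0],"jaw": 1},{"translation": [0,0,0],"dr": [0,0,0],"jaw": 1},{"translation": [0,0,0],"dr": [0,0,0],"jaw": 1},{"translation": [0,0,0],"dr": [0,0,0],"jaw": 1}])

```text
time_s: 14.73
position: [0.6303, -0.1357, 0.071]
tcp_rot: [[-0.961, 0.276, -0.0], [0.276, 0.961, -0.0], [0.0, -0.0, -1.0]]
force: [-0.3, -0.1, -1.3]
opening: 0.602
```

arm_command(commands=[{"translation": [0,0,0.03],"dr": [0,0,0],"jaw": 1},{"translation": [0,0,0.03],"dr": [0,0,0],"jaw": 1},{"translation": [0,0,0],"dr": [0,0,0],"jaw": 1},{"translation": [0,0,0],"dr": [0,0,0],"jaw": 1},{"translation": [0,0,0],"dr": [0,0,0],"jaw": 1}])

```text
time_s: 15.15
position: [0.6307, -0.1355, 0.07]
tcp_rot: [[-0.961, 0.276, 0.001], [0.276, 0.961, 0.0], [-0.001, 0.0, -1.0]]
force: [0.7, 1.2, 2.9]
opening: 0.6
```

arm_command(commands=[{"translation": [0,0,0],"dr": [0,0,0],"jaw": 0.35},{"translation": [0,0,0],"dr": [0,0,0],"jaw": 0.3},{"translation": [0,0,0],"dr": [0,0,0],"jaw": 0.2},{"translation": [0,0,0],"dr": [0,0,0],"jaw": 0},{"translation": [0,0,0],"dr": [0,0,0],"jaw": 0},{"translation": [0,0,0],"dr": [0,0,0],"jaw": 0},{"translation": [0,0,0],"dr": [0,0,0],"jaw": 0},{"translation": [0,0,0],"dr": [0,0,0],"jaw": 0},{"translation": [0,0,0],"dr": [0,0,0],"jaw": 0}])

```text
time_s: 15.9
position: [0.6303, -0.1356, 0.0695]
tcp_rot: [[-0.961, 0.276, -0.0], [0.276, 0.961, 0.0], [0.0, -0.0, -1.0]]
force: [0.5, -0.2, -0.3]
opening: 0.992
```

arm_command(commands=[{"translation": [0,0,-0.3],"dr": [0,0,0],"jaw": 0},{"translation": [0,0,-0.6],"dr": [0,0,0],"jaw": 0},{"translation": [0,0,-0.8],"dr": [0,0,0],"jaw": 0},{"translation": [0,0,-0.8],"dr": [0,0,0],"jaw": 0},{"translation": [0,0,-0.8],"dr": [0,0,0],"jaw": 0},{"translation": [0,0,-0.8],"dr": [0,0,0],"jaw": 0},{"translation": [0,0,-0.8],"dr": [0,0,0],"jaw": 0},{"translation": [0,0,-0.8],"dr": [0,0,0],"jaw": 0},{"translation": [0,0,0],"dr": [0,0,0],"jaw": 0},{"translation": [0,0,0],"dr": [0,0,0],"jaw": 0},{"translation": [0,0,0],"dr": [0,0,0],"jaw": 0}])

```text
time_s: 16.82
position: [0.6296, -0.1354, 0.2115]
tcp_rot: [[-0.961, 0.276, -0.001], [0.276, 0.961, 0.0], [0.001, 0.0, -1.0]]
force: [-0.1, -0.7, -0.8]
opening: 1.004
```

```bash
python3 - <<'E'
from h import *
snap('wrist','w8'); snap('scene','s8'); s=read_state(); print(s['position'],s['time_s'])
rimfit('w8',0.07,0.1,(0.6305,-0.136),0.032)
P=cloud('w8'); q=P[np.hypot(P[...,0]-.6305,P[...,1]+.136)<.03]; print(np.histogram(q[:,2],bins=np.arange(0,.1,.004)))
i=cv2.imread('pics/s8.png')[130:300,220:430]; j=cv2.imread('pics/w8.png'); cv2.imwrite('pics/s8c.png',np.vstack([cv2.resize(i,(420,340)),cv2.resize(j,(420,260))]))
E
```

```text
[ 0.62926856 -0.13525367  0.21051955] 16.9167
1809 world [ 0.6277 -0.1387  0.0762] encl [ 629.4 -138.3] 27.1 tool [ 0.0008 -0.0038  0.1354]
(array([   6,    0,    0,    0,    0,   10,   33,   21,   65,   41,    0,
         15,   31,   35,   56,   59,    6, 1869,  132,  135,  406,  261,
          0,    0]), array([0.   , 0.004, 0.008, 0.012, 0.016, 0.02 , 0.024, 0.028, 0.032,
       0.036, 0.04 , 0.044, 0.048, 0.052, 0.056, 0.06 , 0.064, 0.068,
       0.072, 0.076, 0.08 , 0.084, 0.088, 0.092, 0.096]))
```

View pics/s8c.png

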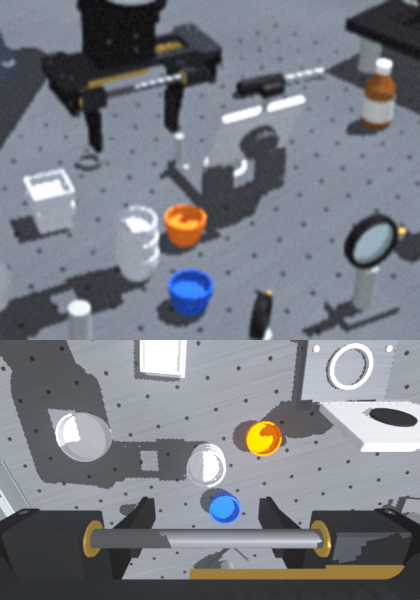

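```bash
python3 - <<'E'
from h import *
p=rimfit('w8',0.080,0.089,(0.63,-0.137),0.032)
P=cloud('w8'); q=P[(np.hypot(P[...,0]-p[0],P[...,1]-p[1])<.0275)&(P[...,2]>.08)]; print(np.linalg.lstsq(np.c_[q[:,:2]-p[:2],np.ones(len(q))],q[:,2],rcond=None)[0])
q=P[(np.hypot(P[...,0]-p[0],P[...,1]-p[1])<.02)&(P[...,2]>.064)&(P[...,2]<.076)]; print('floor',np.linalg.lstsq(np.c_[q[:,:2]-p[:2],np.ones(len(q))],q[:,2],rcond=None)[0])
cv2.imwrite('pics/w8c.png',np.hstack([cv2.resize(cv2.imread('pics/w8.png')[140:240,265:365],(400,400),interpolation=cv2.INTER_CUBIC),cv2.resize(cv2.imread('pics/s8.png')[220:290,260:330],(400,400),interpolation=cv2.INTER_CUBIC)]))
E
```

```text
667 world [ 0.6289 -0.1381  0.0836] encl [ 629.5 -138.2] 27.0 tool [-0.0002 -0.0028  0.128 ]
[-5.17877148  1.64044693  0.15576835]
floor [0.01603443 0.01598679 0.06993437]
```

View pics/w8c.png

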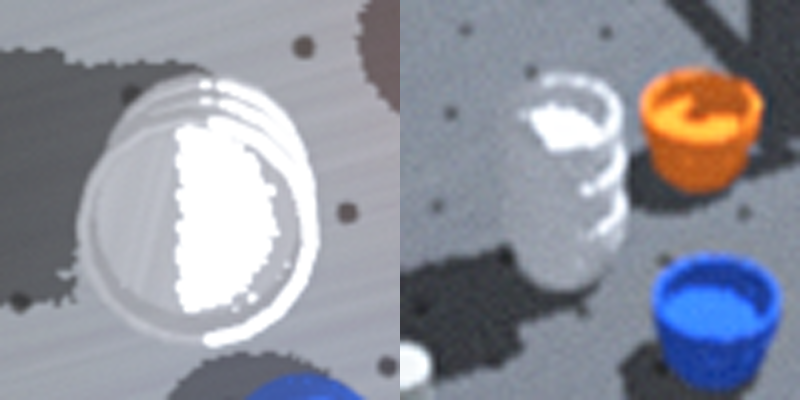

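```bash
python3 - <<'E'
from h import *
for f,c,lo,hi in [('w6',(.6303,-.1364),.04,.052),('w4',(.5556,.101),.034,.047),('w8',(.629,-.138),.064,.076)]:
    P=cloud(f); q=P[(np.hypot(P[...,0]-c[0],P[...,1]-c[1])<.019)&(P[...,2]>lo)&(P[...,2]<hi)]; print(f,len(q),np.round(np.linalg.lstsq(np.c_[q[:,:2]-c,np.ones(len(q))],q[:,2],rcond=None)[0],4))
    q=P[(np.abs(P[...,2])<.01)&(P[...,0]>.4)&(P[...,0]<.7)]; print(' table',np.round(np.linalg.lstsq(np.c_[q[:,:2],np.ones(len(q))],q[:,2],rcond=None)[0],4))
    z,_,_=cam(f); print(z['R'][:,2])
E
```

```text
w6 1513 [ 0.0015 -0.0021  0.046 ]
 table [ 0.0017 -0.0014 -0.003 ]
[-2.30494959e-03  7.48106514e-04 -9.99997064e-01]
w4 1188 [0.0002 0.0003 0.04  ]
 table [ 0.0014 -0.0014 -0.0023]
[-2.55662834e-04 -8.63162074e-06 -9.99999967e-01]
w8 1241 [0.0168 0.016  0.07  ]
 table [ 0.0021 -0.0018 -0.0031]
[-1.12098166e-03  4.43767192e-04 -9.99999273e-01]
```

arm_command(commands=[{"translation": [-0.6,0,0],"dr": [0,0,0],"jaw": 0},{"translation": [-0.6,0,0],"dr": [0,0,0],"jaw": 0},{"translation": [-0.5,0,0],"dr": [0,0,0],"jaw": 0},{"translation": [0,0,0],"dr": [0,0,0],"jaw": 0},{"translation": [0,0,0],"dr": [0,0,0],"jaw": 0},{"translation": [0,0,0],"dr": [0,0,0],"jaw": 0},{"translation": [0,0,0],"dr": [0,0,0],"jaw": 0}])

```text
time_s: 17.5
position: [0.6699, -0.1469, 0.2114]
tcp_rot: [[-0.961, 0.276, -0.002], [0.276, 0.961, 0.001], [0.002, 0.0, -1.0]]
force: [-1.0, -0.4, 0.5]
opening: 1.001
```

```bash
python3 - <<'E'
from h import *
snap('wrist','w9'); 
f='w9';c=(.629,-.138)
for f in ['w8','w9']:
    p=rimfit(f,0.080,0.089,c,0.032); c=tuple(p[:2])
    P=cloud(f); q=P[(np.hypot(P[...,0]-c[0],P[...,1]-c[1])<.019)&(P[...,2]>.064)&(P[...,2]<.076)]; print(f,len(q),np.round(np.linalg.lstsq(np.c_[q[:,:2]-c,np.ones(len(q))],q[:,2],rcond=None)[0],4))
    q=P[(np.hypot(P[...,0]-c[0],P[...,1]-c[1])<.05)&(P[...,2]>.052)&(P[...,2]<.063)]; print('mid rim pts',len(q)); 
    from scipy.optimize import least_squares
    q=q[q[:,2]>.0575]
    if len(q)>10: print(least_squares(lambda s:np.hypot(q[:,0]-s[0],q[:,1]-s[1])-.0262,c,loss='soft_l1',f_scale=.001).x,len(q))
cv2.imwrite('pics/w9c.png',cv2.resize(cv2.imread('pics/w9.png')[100:220,240:400],(800,600),interpolation=cv2.INTER_CUBIC))
E
```

```text
667 world [ 0.6289 -0.1381  0.0836] encl [ 629.5 -138.2] 27.0 tool [-0.0002 -0.0028  0.128 ]
w8 1241 [0.0169 0.0155 0.07  ]
mid rim pts 150
[ 0.63048754 -0.13702529] 105
715 world [ 0.6293 -0.1378  0.0836] encl [ 629.6 -137.9] 26.9 tool [ 0.0412 -0.0025  0.1278]
w9 1412 [0.0147 0.0134 0.0698]
mid rim pts 36
[ 0.63028102 -0.13663353] 30
```

View pics/w9c.png

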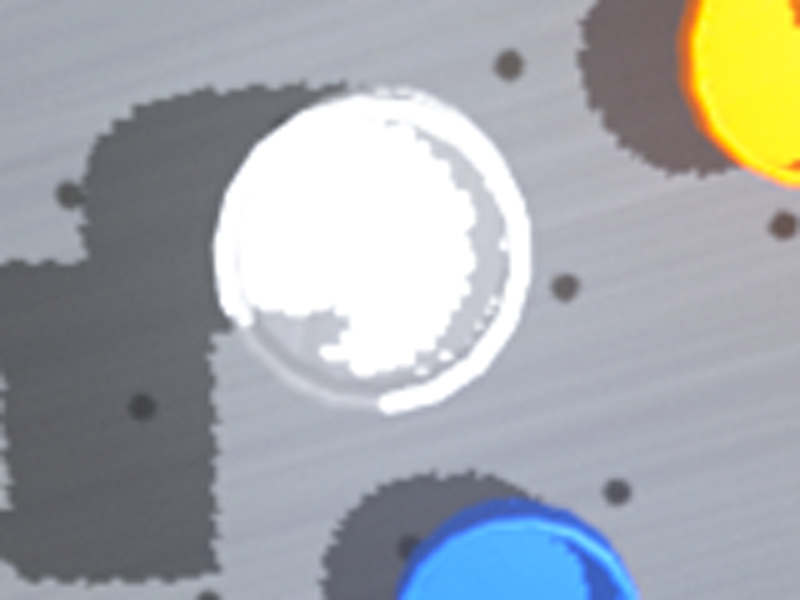

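arm_command(commands=[{"translation": [0,-0.5,-0.5],"dr": [0,0,0],"jaw": 0},{"translation": [0.5,-0.8,-0.5],"dr": [0,0,0],"jaw": 0},{"translation": [0.8,-0.8,-0.3],"dr": [0,0,0],"jaw": 0},{"translation": [0.8,-0.8,0],"dr": [0,0,0],"jaw": 0},{"translation": [0.8,-0.8,0],"dr": [0,0,0],"jaw": 0},{"translation": [0.8,-0.8,0],"dr": [0,0,0],"jaw": 0},{"translation": [0.8,-0.8,0],"dr": [0,0,0],"jaw": 0},{"translation": [0.8,-0.8,0],"dr": [0,0,0],"jaw": 0},{"translation": [0.8,-0.8,0],"dr": [0,0,0],"jaw": 0},{"translation": [0,0,0],"dr": [0,0,0],"jaw": 0},{"translation": [0,0,0],"dr": [0,0,0],"jaw": 0}])

```text
time_s: 18.47
position: [0.4758, -0.2724, 0.2459]
tcp_rot: [[-0.96, 0.279, 0.001], [0.279, 0.96, -0.001], [-0.001, -0.001, -1.0]]
force: [-0.4, 0.1, -0.4]
opening: 1.001
```

```bash
python3 - <<'E'
from h import *
snap('top','t10'); snap('scene','s10'); snap('wrist','w10')
P=cloud('w10');c=(.6295,-.138)
p=rimfit('w10',0.080,0.089,c,0.032); c=tuple(p[:2])
q=P[(np.hypot(P[...,0]-c[0],P[...,1]-c[1])<.019)&(P[...,2]>.064)&(P[...,2]<.076)]; print(len(q),np.round(np.linalg.lstsq(np.c_[q[:,:2]-c,np.ones(len(q))],q[:,2],rcond=None)[0],4) if len(q)>9 else '')
print(read_state()['position'],read_state()['time_s'])
E
```

```text
152 world [ 0.6292 -0.1382  0.0829] encl [ 611.9 -144.4] 18.8 tool [-0.1086  0.1702  0.1628]
407 [0.0091 0.0167 0.07  ]
[ 0.47769813 -0.27116728  0.24526407] 18.6167
```

View pics/t10.png

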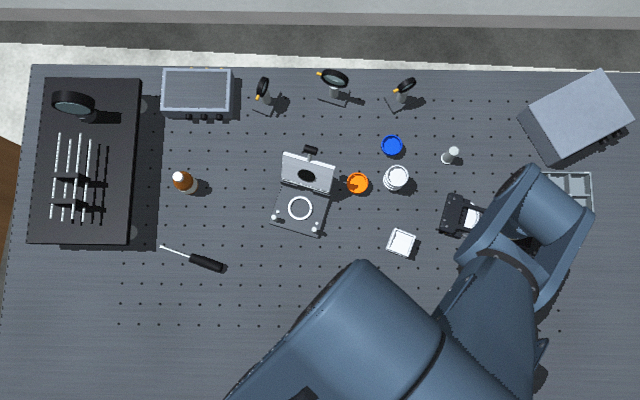

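View pics/s10.png

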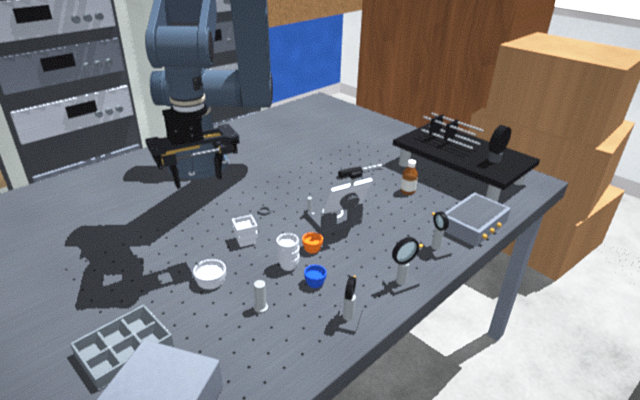

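View pics/w10.png

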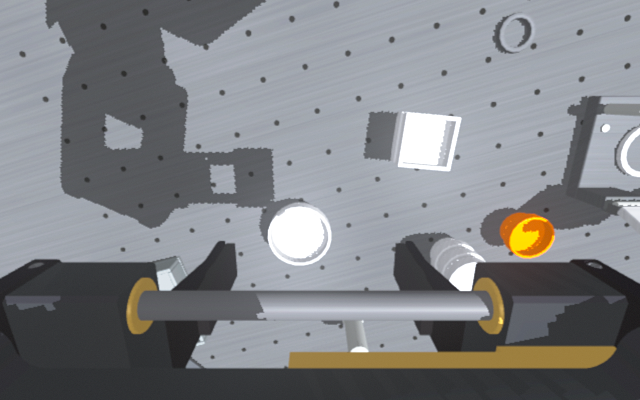

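```bash
python3 -c "
from rig import *
print(hand_in())"
```

```text
the job is handed in; nothing more can be done
None
```

I opened the fixture lid by its handle, took the round lens cell out and set it on the round stack. I handed the job in at 18.6 s of the 56 s allowed.

- **Lid:** I gripped the handle bar by its ends, swung the lid to about 1.85 rad and let go. It fell back and is still open in the last top and scene pictures.
- **Cell:** I gripped it by the rim, lifted it straight out and lowered it on to the stack. It touched down with about 3–4 N at the tool height predicted for fully home.
- **Height check:** The rim sits 24.0–24.4 mm above the cell below, where 24 mm is fully home. The stack below stayed where it was to within about 0.5 mm.
- **Not perfect:** When the fingers opened, the cell moved about 1.6 mm sideways, close to the 1.8 mm of play. It also leans about 1°. Both stayed about the same over three views, so I left it alone.
- **Everything else:** By eye, the bystanders I could see and the look-alike cells are where they were, and the gripper was clear of everything at hand-in. The highest force I saw reported was about 8 N.

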